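# Load a specimen vial and index the carousel to the lens

### The arm

A 7-joint arm with a two-finger parallel gripper is mounted at the origin on the work surface. World frame = base frame: x ahead of the robot, y to its left, z up, the work surface at z = 0. Lengths are in m, angles in rad, forces in N, time in s.
With the tool pointing down it reaches from about 0.425 to 1.025 m from the base axis. Payload 3.6 kg.
Tool frame: the origin (TCP) lies midway between the tips of the shut fingers; the grasp point (between the pads) lies 19 mm behind it; z points along the fingers, y is the line along which they close (so a half turn about z gives the same grasp; the last joint's range is limited). The gripper opens to 85 mm and grips with 20 to 120 N. Pads are 22 mm wide; open, the fingers measure 114 mm over their backs; the gripper's body (76 mm by 85 mm) begins 54 mm behind the grasp point. The pads swing forward as they close: fully open they stand 13 mm farther back than shut.
Start: joints at [-1.294, 0.591, 0.048, 1.609, -0.033, 0.943, -0.034], TCP at [0.263, 0.676, 0.231] pointing down, gripper open.
Joint ranges: [-2.69, 2.69], [-0.47, 2.24], [-1.27, 1.36], [0.19, 2.51], [-1.53, 4.68], [0.08, 2.07], [-3.09, 3.09]. Speed limits (rad/s): [2.57, 2.57, 3.14, 3.14, 3.14, 3.14, 3.14].

### API

Orientations are given as a unit quaternion [x, y, z, w].
In Python, from workcell import readout, imaging, r gives the robot as it stands.
- The arm moves only by the tool arm_command, never from a script. Its argument "rows" is text: rows parted by semicolons, each of 6 numbers parted by spaces: the shift along the world's x, y, z in m, then the turn, a rotation vector about the world's x, y, z in degrees. In form: tx ty tz ax ay az; .... A call has 1 to 5 rows; each row shifts and turns the commanded pose from where the row before left it; what a row does not reach is not made up. A row lasts 1/12 s, in which the tool goes at most 41.7 mm and 7.16 degrees, less where a joint would pass 70% of its speed; a pose out of reach is approached as far as the arm can. A call is refused whole if a number of a shift passes 0.0417 or a number of a turn 7.16, either way. A call with a gripper value outside its range is refused whole. "claw" is the closure, from 0 (fully open) to 1 (shut), set as the call begins (left out, the last holds). The fingers move at their own pace and stop on an object; "newtons" is the grip in N (left out, the last holds). Time passes only in rows, so rows that do not move let the fingers close. It gives the time, the measured TCP pose, the force, the opening and the grip force at its end, in the units of the state.
- readout.observe(): the state, without advancing time (a new reading comes with each control period).
- imaging.get_image(name): name is "scene" or "top" or "wrist"; returns a dict with "color" (384x512x3 uint8, red, green, blue), "depth" (384x512 float32, m along the optical axis (not along the pixel's ray), 0 where there is no reading), "fovy" (degrees; the focal length in pixels is half the picture's height over the tangent of half this angle, whatever the lens; pixels are square), "cx", "cy" (the principal point, pixels), "dist_coeffs" ([k1, k2, p1, p2, k3] as OpenCV has them; the pictures are not rectified), "T" (4x4, takes a point from camera to world coordinates). Camera axes: x right, y up, looking along -z (the intrinsics and any distortion apply to the point x, -y, -z); pixel columns grow to the right and rows downward; lengths in m; the calibration is good to about 2 mm. A picture is of the moment at which its call begins.
- r.job_done(): hands the job in; it is judged then, once.
The state is a dict: "time": time; "qpos": joint angles; "qvel": joint speeds; "effort": joint torques, N m; "ee_pos": TCP position; "eef_rot": TCP orientation; "force": force on the tool from outside, world axes, zero at the start; "wrist_torque": the same for the moment, N m; "width": finger opening in m; "finger_force": force on a finger pad.
Only numpy, scipy, OpenCV 4.12 (cv2) and the standard library are available. Lean on these libraries where they do the work, as an engineer would, in place of code of your own. Each camera call takes 0.05 s, during which the arm holds its last target. There are 200 camera calls.

### The job

Draw the tall specimen vial out of the leaning rack along its slant, clear of the front lip, and lower it upright, without dropping it, to the bottom of the empty carousel pocket at the loading pointer, then let go. Then, turn the carousel exactly one click (it has a bar knob on its axis), the short way towards the inspection camera, so that the vial rests in front of the lens. Leave the two short vials, the petri dish and the jar where they are.

Things in the scene. Friction and masses are not known exactly. Their poses are not given: they have to be found in the camera images.
- tall_vial: The vial to load, loose: amber glass cylinder 26 mm in diameter, straight from 2 to 74 mm above its underside, then a shoulder and a black cap 21 mm in diameter; 94 mm tall in all, about 55 g. Origin: centre of its underside; +z runs up its axis to the cap. It starts in one of the three cradles of the rack, leaning 28 degrees from upright.
- short_vial_a: Bystander: same vial but only 56 mm tall (straight from 2 to 36 mm), leaning in another cradle of the rack. Origin: centre of its underside, +z up its axis.
- short_vial_b: Bystander: second short vial, 56 mm tall, in the remaining cradle. Origin: centre of its underside, +z up its axis.
- rack: Fixed white rack, foot 100 x 185 mm; origin: centre of its underside. Cradles at y = -72, 0, 72 mm (floor centre x 12, z 50) lean 28 degrees, tops to the rack's -x (towards the robot). Each is a cup 15 mm deep, 29 mm clear inside; its +x wall is the retaining lip; on the -x side a 16 mm wide strip props the vial up to 45 mm. Draw a vial 18 mm along its axis before moving it aside.
- stand: Fixed grey foot of the carousel; origin: centre of its underside, on the turning axis. The loading pointer, a small post with a steel pin, 38 mm high, stands 126 mm out on its -x side. The inspection camera (white box 44 mm wide on a post, 88 mm high; black lens barrel, front 117 mm from the axis) stands 45 degrees farther counterclockwise from above.
- carousel (a joint): Turn of the carousel in rad, counterclockwise from above positive; 0 at the start. Spring clicks at -0.785, 0, 0.785, 1.571, stops just beyond the outer two; left near a click it settles there by itself. Turning from 0 to 0.785 takes up to about 0.12 N m and brings the loaded pocket in front of the lens.
- pocket (a point): Floor centre of the pocket that starts at the loading pointer; turns with the carousel: an aluminium plate 210 mm wide, top 32 mm above the table, with eight sleeves 45 degrees apart, 80 mm from the axis. A sleeve: 30 mm inside, mouth flared to 38 (44 outside), floor 35 and rim 66 mm above the table. Both neighbours are empty; the three on the far side hold fixed short vials, tops 91 mm high.
- knob (a point): Grip point of the carousel's knob, on its axis, 100 mm above the table: a black upright bar 46 mm long, 12 mm thick, 38 mm high (74 to 112 mm above the table) on a hub 32 mm in diameter. The point turns with the carousel: the bar runs along its x axis (towards the pocket), and is gripped across its y axis.
- view (a point): Fixed point at pocket floor height where a pocket stands in front of the lens, 80 mm from the axis.
- petri_dish: Bystander: loose closed petri dish, 94 mm in diameter, 20 mm high; origin at the centre of its underside.
- jar: Bystander: loose lidded jar, 50 mm in diameter, 75 mm high; origin at the centre of its underside.

How it is judged:
On the way, in this order (a step that is already met when the one before it is completed fails the run):
1. the tall vial is lowered, still held, to the floor of the pocket at the loading pointer (distance between tall_vial and pocket below 0.012 m and angle between tall_vial's own z axis and vertical below 0.25 rad and contact force between the fingers and tall_vial above 0.5 N and value of joint carousel between -0.15 and 0.15 rad), for 0.05 s.
2. it stands released in the pocket, the carousel not yet turned (distance between tall_vial and pocket below 0.006 m and angle between tall_vial's own z axis and vertical below 0.2 rad and contact force between the fingers and tall_vial below 0.05 N and value of joint carousel between -0.15 and 0.15 rad), for 0.2 s.
At the end, for the whole second after the job is handed in: The tall vial stands in its pocket (foot within 6 mm of the pocket's floor centre, upright within 0.2 rad, 11 degrees), the carousel rests one click on, within 0.07 rad, so that the vial is within 10 mm of the viewing point, and all is at rest (distance between tall_vial and pocket below 0.006 m and angle between tall_vial's own z axis and vertical below 0.2 rad and value of joint carousel between 0.715398 and 0.855398 rad and horizontal distance between tall_vial and view below 0.01 m and velocity of joint carousel between -0.05 and 0.05 rad/s and linear speed of tall_vial below 0.02 m/s); the robot touches nothing.
It fails at once if the carousel is turned past the one click, or backwards (value of joint carousel above 1.15 rad or value of joint carousel below -0.36 rad).
It fails at once if a short vial, the petri dish or the jar is displaced by more than 15 mm (vials) or 25 mm (distance of any of short_vial_a, short_vial_b from where it was at the start of the episode above 0.015 m or distance of any of petri_dish, jar from where it was at the start of the episode above 0.025 m).
It also fails if it takes over 58 s, if anything falls off the work surface, if the arm or the gripper's body presses on something with over 40 N, if the wrist force passes 120 N, or if a joint passes its speed limit or range.

## Working session

There is one attempt and no reset: what is moved stays moved. The work goes in short steps, Python scripts to look and compute and a tool call to move; the robot and the scene stay as the last step left them, time stands still between calls to the robot, and variables do not carry over. Pictures are saved under pics/ and viewed, at most 12 in all, crops included, and the job is handed in when it is done.

Besides the shell and the picture viewer there is one more tool, called after ">>>" by a JSON object that holds its "method" and its "body", one argument or row to a line. arm_command: Moves the arm, as the interface text tells. Its arguments: {"type":"object","properties":{"rows":{"type":"string"},"claw":{"type":"number"},"newtons":{"type":"number"}},"required":["rows"]}

```bash
ls; mkdir -p pics
cat > h.py <<'E'
import numpy as np, cv2
from workcell import readout, imaging, r
def get(n,save=True):
    im=imaging.get_image(n)
    np.save(f'pics/{n}.npy',im,allow_pickle=True)
    return im
def load(n): return np.load(f'pics/{n}.npy',allow_pickle=True).item()
def K(im):
    f=im['color'].shape[0]/2/np.tan(np.radians(im['fovy'])/2)
    return np.array([[f,0,im['cx']],[0,f,im['cy']],[0,0,1]])
def ray(im,u,v):
    p=cv2.undistortPoints(np.array([[[u,v]]],float),K(im),np.array(im['dist_coeffs'],float))[0,0]
    d=im['T'][:3,:3]@np.array([p[0],-p[1],-1.]); return im['T'][:3,3],d
def atz(im,u,v,z):
    o,d=ray(im,u,v); return o+d*(z-o[2])/d[2]
def dep(im,u,v):
    o,d=ray(im,u,v); return o+d*im['depth'][int(round(v)),int(round(u))]
def tri(obs):
    A=np.zeros((3,3));b=np.zeros(3)
    for im,u,v in obs:
        o,d=ray(im,u,v);d=d/np.linalg.norm(d);P=np.eye(3)-np.outer(d,d);A+=P;b+=P@o
    x=np.linalg.solve(A,b)
    res=[]
    for im,u,v in obs:
        o,d=ray(im,u,v);d=d/np.linalg.norm(d);res.append(np.linalg.norm(np.cross(x-o,d)))
    return x,res
def cloud(im):
    h,w=im['depth'].shape;uu,vv=np.meshgrid(np.arange(w),np.arange(h))
    p=cv2.undistortPoints(np.stack([uu,vv],-1).reshape(-1,1,2).astype(float),K(im),np.array(im['dist_coeffs'],float)).reshape(h,w,2)
    c=np.stack([p[...,0],-p[...,1],-np.ones((h,w))],-1)*im['depth'][...,None]
    return c@im['T'][:3,:3].T+im['T'][:3,3]
def png(im,name,crop=None,s=1):
    a=im['color'][...,::-1]
    if crop: u0,v0,u1,v1=crop; a=a[v0:v1,u0:u1]
    cv2.imwrite(f'pics/{name}.png',cv2.resize(a,None,fx=s,fy=s,interpolation=cv2.INTER_CUBIC))
E
python3 - <<'E'
from h import *
np.set_printoptions(precision=4,suppress=True)
a=get('scene');b=get('top');
for i in (a,b): print(i['fovy'],i['cx'],i['cy'],i['dist_coeffs'],i['T'].tolist())
png(a,'s1',s=1.5); png(b,'t1',s=1.5)
print(readout.observe())
E
```

```text
pics
42.990936339810716 247.52725382977405 190.24182383480138 [0.0415 0.     0.     0.     0.    ] [[0.8931988800723544, -0.21831029417676853, 0.39311114979601464, 1.053165763757256], [0.4490017997816199, 0.4803608815763377, -0.7534260463005441, -0.7545107920054458], [-0.024354556665189993, 0.8494669145456203, 0.5270795164507777, 0.6718296405560815], [0.0, 0.0, 0.0, 1.0]]
48.33067688812048 256.11606364161463 194.04764915759498 [-0.0676  0.      0.      0.      0.    ] [[-0.028312061753648178, 0.9828549184615117, -0.1821939527406786, 0.42874371839416925], [-0.9994949016540947, -0.030466982020529984, -0.009039058249167304, 0.0637401869401973], [-0.014434982740853678, 0.18184601250117008, 0.9832210631443447, 1.1314474399506107], [0.0, 0.0, 0.0, 1.0]]
{'time': 0.1, 'qpos': array([-1.2935,  0.592 ,  0.0483,  1.6097, -0.0333,  0.9427, -0.0337]), 'qvel': array([ 0.0001, -0.0027,  0.0001, -0.0048,  0.0014,  0.0002, -0.0017]), 'effort': array([  0.0047, -54.9997,   1.5531, -19.8826,   0.0096,   0.0039,
         0.    ]), 'ee_pos': array([0.2624, 0.675 , 0.2303]), 'eef_rot': array([ 0.1843,  0.9829, -0.001 , -0.0001]), 'force': array([-0.2266, -0.2759,  0.597 ]), 'wrist_torque': array([-0.043 ,  0.0196,  0.0217]), 'finger_force': 0.0, 'width': 0.08505403448650392}
```

View pics/s1.png

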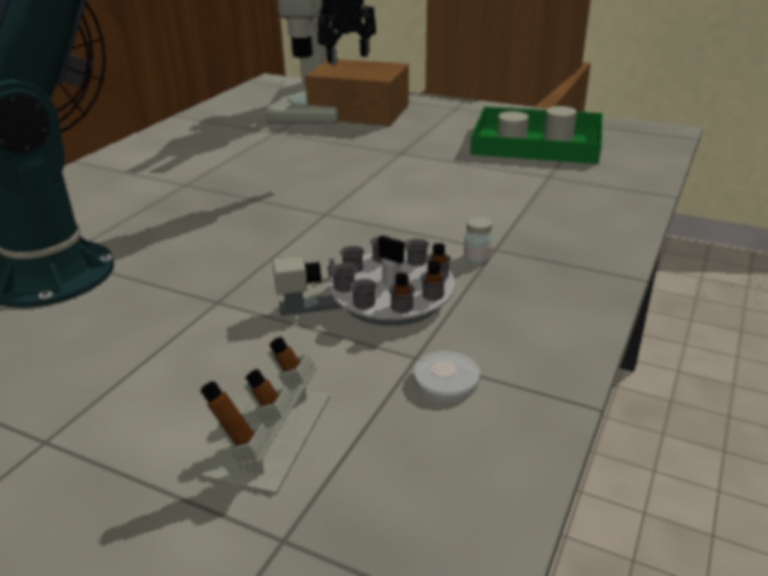

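View pics/t1.png

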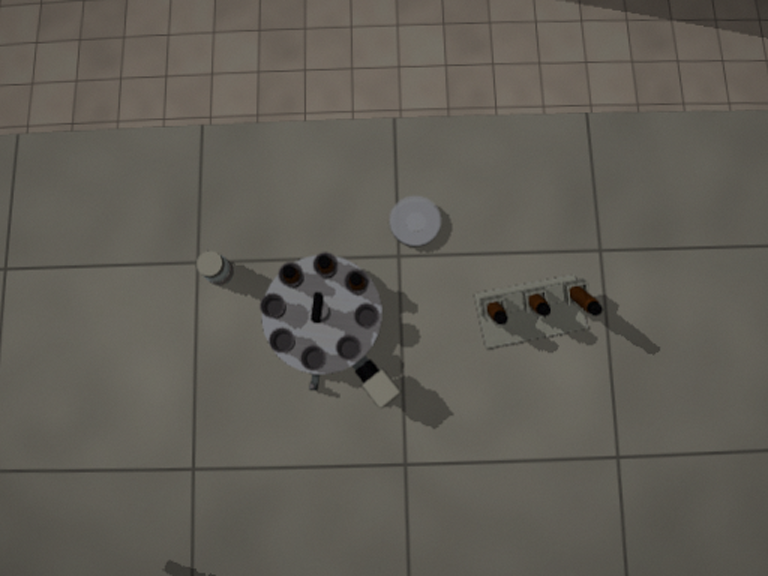

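The scene picture shows the rack at lower left with the tall vial nearest the camera (cap at 211,391, foot near 248,440 of the 1.5x picture). The top view shows the carousel axis at about (320,310), the pointer at (314,382) and the rack at (535,310), with the tall vial rightmost (cap 594,308). Next come numbers and enlarged crops.

Run:
```python
from h import *
np.set_printoptions(precision=4,suppress=True)
a=load('scene');b=load('top')
# composed crops: rack from top, rack from scene, carousel top
A=cv2.resize(b['color'][175:240,305:410,::-1],None,fx=5,fy=5,interpolation=cv2.INTER_CUBIC)[:, :400*2]
B=cv2.resize(a['color'][220:330,125:225,::-1],None,fx=5,fy=5,interpolation=cv2.INTER_CUBIC)
C=cv2.resize(b['color'][163:273,165:275,::-1],None,fx=5,fy=5,interpolation=cv2.INTER_CUBIC)
cv2.imwrite('pics/rt.png',A)
cv2.imwrite('pics/c2.png',np.clip(np.hstack([B[:550],C[:550]])[:, :]*1.4,0,255)[:, :1050].astype(np.uint8)[:, :]) 
cv2.imwrite('pics/c2.png',cv2.resize(cv2.imread('pics/c2.png'),None,fx=.76,fy=.76))
# depth checks
pb=cloud(b)
for n,(u,v) in dict(table=(200,320),plate=(212,225),knob=(213,201),cap=(396,205),dish=(277,146),jar=(140,176)).items():
    print(n,pb[v-1:v+2,u-1:u+2].reshape(-1,3).mean(0))
# carousel plate: points z 0.02-.12
P=pb.reshape(-1,3);c=b['color'].reshape(-1,3)
m=(P[:,2]>.025)&(P[:,2]<.04)
print(m.sum(),P[m].mean(0))
for lo in (.03,.05,.06,.07,.08,.1,.11): 
  m=(abs(P[:,2]-lo)<.006)&(abs(P[:,1])<.6)&(P[:,0]<.85)&(P[:,0]>.3); print(lo,m.sum(),P[m].min(0) if m.any() else 0,P[m].max(0) if m.any() else 0)
```

```text
table [ 0.3135  0.2278 -0.0003]
plate [0.5546 0.1901 0.0324]
knob [0.6042 0.1782 0.1093]
cap [ 0.5769 -0.2571  0.1342]
dish [0.7644 0.0139 0.0213]
jar [0.6804 0.3684 0.0758]
3583 [0.5905 0.1795 0.0329]
0.03 3256 [ 0.4678 -0.2374  0.024 ] [0.8062 0.3856 0.036 ]
0.05 463 [ 0.5072 -0.2692  0.044 ] [0.7035 0.3872 0.056 ]
0.06 886 [ 0.4412 -0.2723  0.054 ] [0.6948 0.3813 0.066 ]
0.07 1088 [ 0.4528 -0.2718  0.064 ] [0.7023 0.3939 0.076 ]
0.08 537 [ 0.434  -0.2613  0.074 ] [0.7019 0.3919 0.086 ]
0.1 162 [ 0.4717 -0.2638  0.094 ] [0.6748 0.2366 0.1059]
0.11 138 [ 0.573  -0.2627  0.104 ] [0.6189 0.1905 0.1159]
```

View pics/c2.png

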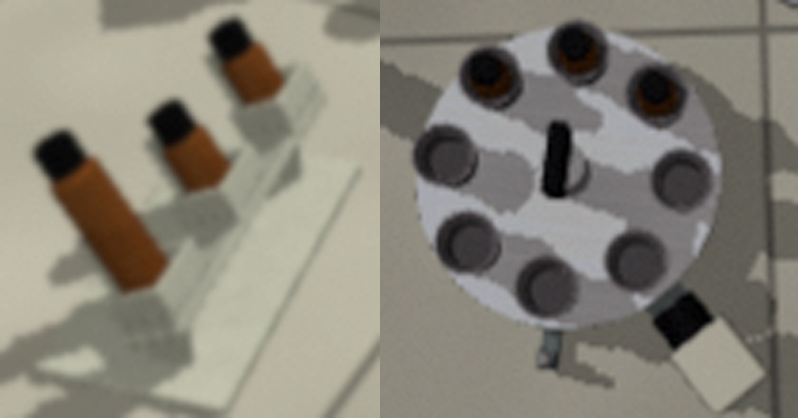

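View pics/rt.png

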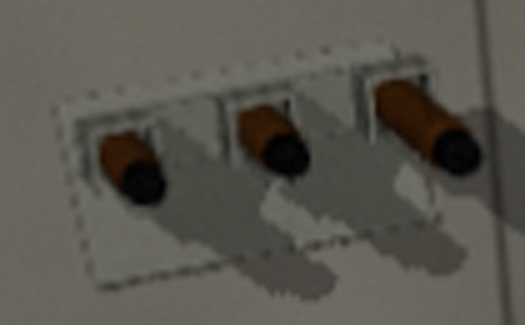

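The crops show all eight sleeve rims, with the loading one at (547,287) above the pointer at (548,350) and the camera box to its right. The rack view shows three vials, the tall one's cap at (458,152). Now fit the carousel and the vial axis.

```bash
cat > fit.py <<'E'
from h import *
from scipy.optimize import least_squares
def amber(im,P):
    c=im['color'].astype(float); return (c[...,0]>1.8*c[...,2])&(c[...,0]>35)&(P[...,2]>.04)
def fitvial(pts,yaw0=None):
    # params: axis foot x,y at z=.1, tilt vec
    def res(p):
        d=np.array([p[2],p[3],1]);d/=np.linalg.norm(d)
        q=pts-np.array([p[0],p[1],.1]); return np.linalg.norm(np.cross(q,d),axis=1)-.013
    m=pts.mean(0)
    return least_squares(res,[m[0],m[1],-.5,0],loss='soft_l1',f_scale=.001)
E
python3 - <<'E'
from fit import *
np.set_printoptions(precision=4,suppress=True)
a=load('scene');b=load('top')
rims=np.array([(447,155),(469,243),(547,287),(637,261),(681,181),(657,96),(577,52),(490,77)],float)
W=np.array([atz(b,(u-380)/3.8+165-.4,v/3.8+163-.4,.066) for u,v in rims])
# order: find angle
c=W.mean(0);d=W[:,:2]-c[:2];print('axis',c,'r',np.linalg.norm(d,axis=1))
ang=np.unwrap(np.arctan2(d[:,1],d[:,0]));print(np.degrees(ang))
i0=2; off=[ang[k]-(ang[i0]) for k in range(8)]
n=np.round(np.array(off)/(np.pi/4)); th=np.mean(ang-n*np.pi/4);print('pocket ang',np.degrees(th),'pocket',c[:2]+.08*np.array([np.cos(th),np.sin(th)]))
# rack corners
for z in (0,.006,.01): print(z,[atz(b,305+u/5-.4,175+v/5-.4,z)[:2] for u,v in ((58,105),(97,290),(440,222))])
P=cloud(b);print('foot z',P[175+53,305+20],P[175+54,305+25])
pts=[]
for im,box in ((a,(130,250,172,298)),(b,(376,188,402,212))):
    P=cloud(im);m=amber(im,P);mm=np.zeros_like(m);u0,v0,u1,v1=box;mm[v0:v1,u0:u1]=1;m&=mm
    q=P[m];print(m.sum(),q.min(0),q.max(0));pts.append(q)
for s in (pts[0],pts[1],np.vstack(pts)):
    f=fitvial(s);p=f.x;print(p,np.degrees(np.arctan(np.hypot(p[2],p[3]))),np.degrees(np.arctan2(p[3],p[2])),np.abs(f.fun).mean())
print('captop scene tri',)
E
```

```text
axis [0.5967 0.1839 0.066 ] r [0.0783 0.079  0.0793 0.0793 0.079  0.079  0.0795 0.0799]
[ 81.7278 127.455  171.7799 217.3057 262.0581 306.482  352.5937 397.4004]
pocket ang 172.10032817217683 pocket [0.5174 0.1949]
0 [array([ 0.6292, -0.087 ]), array([ 0.5292, -0.1024]), array([ 0.5595, -0.2878])]
0.006 [array([ 0.6281, -0.0862]), array([ 0.5286, -0.1015]), array([ 0.5588, -0.286 ])]
0.01 [array([ 0.6274, -0.0857]), array([ 0.5283, -0.1009]), array([ 0.5583, -0.2847])]
foot z [ 0.5402 -0.1041  0.0108] [ 0.5376 -0.1178  0.0063]
503 [ 0.5835 -0.7545  0.0651] [ 1.0532 -0.1903  0.6718]
131 [ 0.5776 -0.2658  0.0578] [ 0.625  -0.2416  0.1252]
[ 0.6166 -0.2664 -0.5808 -0.2254] 31.92214292463829 -158.79090422817077 0.008450255092631106
[ 0.6111 -0.2428 -0.5609 -0.0977] 29.655524671212866 -170.1212860876254 0.002705766422723168
[ 0.5936 -0.2563 -0.5336 -0.0991] 28.489718076225824 -169.48009917469847 0.005546802822315468
captop scene tri
```

>>> {"method": "arm_command", "body": {
  "rows": "0.0156 -0.0405 0.010 0 0 6; 0.0156 -0.0405 0.010 0 0 6; 0.0156 -0.0405 0.010 0 0 6; 0.0156 -0.0405 0.010 0 0 6; 0.0156 -0.0405 0.010 0 0 6.4",
  "claw": 0
}}

```text
time: 0.52
ee_pos: [0.3359, 0.484, 0.2779]
eef_rot: [-0.083, 0.997, -0.001, -0.0]
force: [-0.4, -1.3, -0.0]
width: 0.0856
finger_force: 0.0
```

>>> {"method": "arm_command", "body": {
  "rows": "0.0156 -0.0405 0.010 0 0 0; 0.0156 -0.0405 0.010 0 0 0; 0.0156 -0.0405 0.010 0 0 0; 0.0156 -0.0405 0.010 0 0 0; 0.0156 -0.0405 0.010 0 0 0"
}}

```text
time: 0.93
ee_pos: [0.4087, 0.2946, 0.3251]
eef_rot: [-0.08, 0.997, -0.0, -0.0]
force: [1.0, -0.6, 0.6]
width: 0.0858
finger_force: 0.0
```

>>> {"method": "arm_command", "body": {
  "rows": "0.0156 -0.0405 0 0 0 0; 0.0156 -0.0405 0 0 0 0; 0 0 0 0 0 0; 0 0 0 0 0 0"
}}

```text
time: 1.27
ee_pos: [0.4393, 0.2159, 0.3247]
eef_rot: [-0.076, 0.997, -0.0, -0.0]
force: [-0.6, 0.7, -0.8]
width: 0.0856
finger_force: 0.0
```

Run:
```python
from h import *
from scipy.spatial.transform import Rotation as Ro
np.set_printoptions(precision=4,suppress=True)
o=readout.observe();w=get('wrist');R=Ro.from_quat(o['eef_rot']).as_matrix()
print(o['ee_pos'],o['qpos'],R.tolist())
T=w['T'];print('cam in tool',R.T@(T[:3,3]-o['ee_pos']),(R.T@T[:3,:3]).tolist(),w['fovy'],w['dist_coeffs'])
png(w,'w1',s=1.5)
```

```text
[0.4393 0.2159 0.3247] [-0.5815  0.1814  0.0371  2.0223 -0.0076  0.9387  1.1833] [[-0.9883304509031735, -0.1523249179780316, -0.00019794068773703975], [-0.15232471361630778, 0.9883301730829558, -0.0008065950189738116], [0.00031849527427798245, -0.0007670311602260813, -0.9999996551119205]]
cam in tool [ 0.0674  0.0006 -0.1427] [[0.00010207745645028816, 0.9624630388290111, 0.2714127640112303], [0.9999999798565029, -5.133988461791023e-05, -0.00019403919054229336], [-0.00017282124899306684, 0.2714127783510555, -0.9624630246822858]] 61.35039964855072 [-0.0875  0.      0.      0.      0.    ]
```

View pics/w1.png

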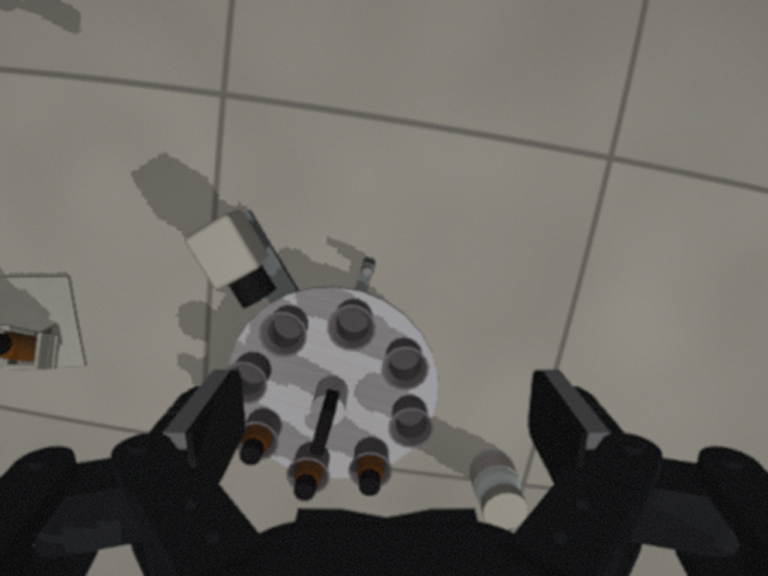

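The wrist view shows the loading sleeve at (352,320) next to the pointer (367,265), the lens at upper left, and the knob bar from (330,395) to (320,450). Refine the carousel fit with the rim points from both cameras.

Run:
```python
from h import *
from scipy.optimize import minimize
np.set_printoptions(precision=4,suppress=True)
c0=np.array([.5967,.1839])
for n in ('wrist','top','scene'):
    im=load(n);P=cloud(im).reshape(-1,3)
    P=P[np.linalg.norm(P[:,:2]-c0,axis=1)<.13]
    top=P[(P[:,2]>.1)&(np.linalg.norm(P[:,:2]-c0,axis=1)<.04)]
    print(n,'knob',len(top),top.mean(0),top[:,2].max())
    if len(top)>10:
        e,v=np.linalg.eigh(np.cov(top[:,:2].T));print(' bar dir',np.degrees(np.arctan2(*v[::-1,1]))%180, 4*np.sqrt(e))
    h=P[(P[:,2]>.058)&(P[:,2]<.075)][:,2];print(' rim z hist',np.histogram(h,bins=np.arange(.058,.076,.002)))
    zr=.066
    q=P[(abs(P[:,2]-zr)<.0015)][:,:2]
    def cost(p):
        k=p[2]+np.arange(8)*np.pi/4
        C=p[:2]+.08*np.c_[np.cos(k),np.sin(k)]
        d=np.linalg.norm(q[:,None]-C,axis=2).min(1)
        return np.minimum(np.abs(d-.0205),.006).mean()
    f=min((minimize(cost,[c0[0]+dx,c0[1]+dy,np.radians(172)],method='Nelder-Mead',options=dict(initial_simplex=[[c0[0]+dx,c0[1]+dy,3.0],[c0[0]+dx+.004,c0[1]+dy,3.0],[c0[0]+dx,c0[1]+dy+.004,3.0],[c0[0]+dx,c0[1]+dy,3.05]])) for dx in (-.003,0,.003) for dy in (-.003,0,.003)),key=lambda f:f.fun)
    p=f.x;print(' fit',len(q),p[:2],np.degrees(p[2]),f.fun,'pocket',p[:2]+.08*np.array([np.cos(p[2]),np.sin(p[2])]))
w=load('wrist')
for u,v in ((352,320),(287,328),(407,360)): print(atz(w,u/1.5,v/1.5,.066))
```

```text
wrist knob 347 [0.5954 0.187  0.1112] 0.11422331149049586
 bar dir 171.23064744330483 [0.014  0.0571]
 rim z hist (array([236, 370, 425, 801, 795,  75,  86, 171]), array([0.058, 0.06 , 0.062, 0.064, 0.066, 0.068, 0.07 , 0.072, 0.074]))
 fit 1391 [0.5985 0.1868] 172.15325399381433 0.0014470779364113985 pocket [0.5192 0.1977]
top knob 104 [0.5954 0.1832 0.1115] 0.11728119407990589
 bar dir 172.44413053366145 [0.0145 0.0544]
 rim z hist (array([ 81, 121, 179, 234, 207,  96,  34,  50]), array([0.058, 0.06 , 0.062, 0.064, 0.066, 0.068, 0.07 , 0.072, 0.074]))
 fit 336 [0.5963 0.1841] 171.80287169018132 0.0016817726728692148 pocket [0.5171 0.1956]
scene knob 118 [0.6027 0.1814 0.1079] 0.11422830783539917
 bar dir 172.94534512101092 [0.0147 0.0563]
 rim z hist (array([102, 136, 168, 203, 141,  39,  43,  67]), array([0.058, 0.06 , 0.062, 0.064, 0.066, 0.068, 0.07 , 0.072, 0.074]))
 fit 279 [0.6005 0.1844] 172.13211547630203 0.0022087598325727415 pocket [0.5212 0.1954]
[0.5126 0.1978 0.066 ]
[0.5288 0.1421 0.066 ]
[0.5426 0.2514 0.066 ]
```

>>> {"method": "arm_command", "body": {
  "rows": "0.014 -0.0405 0 0 0 0; 0.014 -0.0405 0 0 0 0; 0.014 -0.0405 0 0 0 0; 0.014 -0.0405 0 0 0 0; 0.014 -0.0405 0 0 0 0"
}}

```text
time: 1.73
ee_pos: [0.507, 0.023, 0.3247]
eef_rot: [-0.082, 0.997, 0.0, -0.0]
force: [0.1, 0.5, -0.4]
width: 0.0856
finger_force: 0.0
```

>>> {"method": "arm_command", "body": {
  "rows": "0.005 -0.0405 0 0 0 0; 0.005 -0.0405 0 0 0 0; 0.0 -0.0405 0 0 0 0; 0 -0.0405 0 0 0 0; 0 0 0 0 0 0",
  "claw": 0.4
}}

```text
time: 2.15
ee_pos: [0.5163, -0.1479, 0.325]
eef_rot: [-0.075, 0.997, -0.003, -0.0]
force: [0.1, -0.9, 1.1]
width: 0.0509
finger_force: 0.0
```

>>> {"method": "arm_command", "body": {
  "rows": "0 0 0 0 0 0; 0 0 0 0 0 0; 0 0 0 0 0 0"
}}

```text
time: 2.4
ee_pos: [0.5172, -0.1368, 0.3245]
eef_rot: [-0.082, 0.997, 0.001, -0.0]
force: [-0.4, 0.1, -0.4]
width: 0.0511
finger_force: 0.0
```

Run:
```python
from fit import *
np.set_printoptions(precision=4,suppress=True)
w=get('wrist');o=readout.observe();print(o['ee_pos'],o['eef_rot'],o['width'],o['qpos'])
png(w,'w2',s=1.5)
a=load('scene');b=load('top')
c0=np.array([.595,-.26])
for n,im in (('wrist',w),('scene',a),('top',b)):
    P=cloud(im);m=amber(im,P)&(np.linalg.norm(P[...,:2]-c0,axis=2)<.045)
    m=cv2.erode(m.astype(np.uint8),np.ones((3,3)))>0 if n=='wrist' else m
    q=P[m];f=fitvial(q);p=f.x
    print(n,len(q),q.min(0),q.max(0),p,np.degrees(np.arctan(np.hypot(p[2],p[3]))),np.degrees(np.arctan2(p[3],p[2])),np.abs(f.fun).mean())
```

```text
[ 0.5172 -0.1369  0.3245] [-0.0823  0.9966  0.0006 -0.0002] 0.05108370914371889 [-0.0311  0.2504  0.254   1.9419 -0.0773  0.9592  1.9953]
wrist 252 [ 0.5776 -0.2589  0.0639] [ 0.6217 -0.2401  0.1236] [ 0.5933 -0.2557 -0.5653 -0.0774] 29.706898205347343 -172.2040403140684 0.0005640505503638962
scene 481 [ 0.5835 -0.2702  0.0651] [ 0.6261 -0.2463  0.1263] [ 0.5946 -0.2552 -0.5369 -0.0706] 28.434278786915254 -172.51238436176038 0.0010063942415386483
top 131 [ 0.5776 -0.2658  0.0578] [ 0.625  -0.2416  0.1252] [ 0.6111 -0.2428 -0.5609 -0.0977] 29.655524671212866 -170.1212860876254 0.002705766422723168
```

View pics/w2.png

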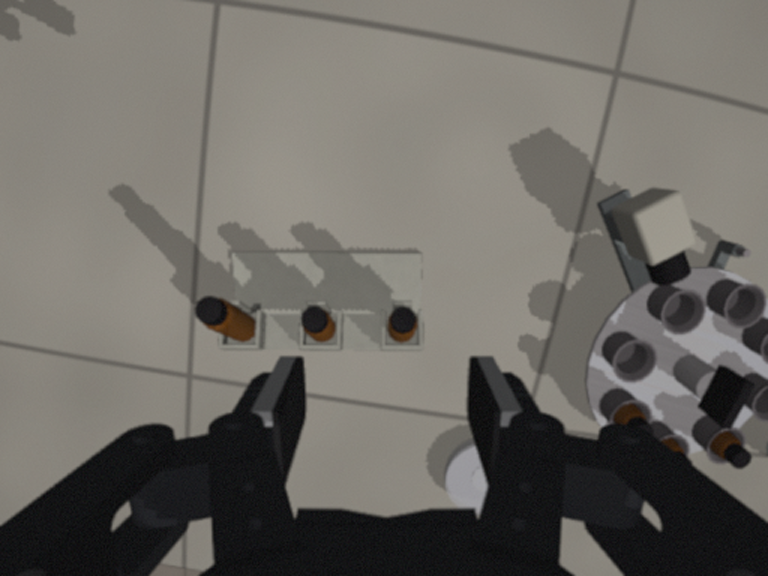

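The wrist view shows the rack square to the tool. The tall vial is leftmost (cap 212,312, foot 250,335) and the short vials are at (318,322) and (403,325). Both wrist and scene fits put the axis at about (0.5935, -0.2555) at z 0.1, so I tilt and move over it.

>>> {"method": "arm_command", "body": {
  "rows": "0.007 -0.0315 -0.02 1.09 -6.91 0; 0.007 -0.0315 -0.02 1.09 -6.91 0; 0.007 -0.0315 -0.02 1.09 -6.91 0; 0.007 -0.0315 -0.02 1.09 -6.91 0; 0 0 0 0 0 0"
}}

```text
time: 2.87
ee_pos: [0.5367, -0.2404, 0.2568]
eef_rot: [-0.077, 0.978, 0.023, 0.192]
force: [-0.2, -0.3, 0.4]
width: 0.0513
finger_force: 0.0
```

>>> {"method": "arm_command", "body": {
  "rows": "0 0 0 0 0 0; 0 0 0 0 0 0; 0 0 0 0 0 0"
}}

```text
time: 3.12
ee_pos: [0.5435, -0.2324, 0.2612]
eef_rot: [-0.085, 0.977, 0.023, 0.195]
force: [-0.6, 0.3, -0.8]
width: 0.0514
finger_force: 0.0
```

```bash
cat > rel.py <<'E'
from h import *
from scipy.spatial.transform import Rotation as Ro
np.set_printoptions(precision=4,suppress=True)
def to(p,R):
    """shift and rotvec (deg, world) from present TCP to pose p,R"""
    o=readout.observe();R0=Ro.from_quat(o['eef_rot'])
    print('t',round(o['time'],2),'ee',o['ee_pos'],'w',round(o['width'],4),'ff',o['finger_force'],'F',o['force'],'q',o['qpos'])
    print('need',p-o['ee_pos'],np.degrees((Ro.from_matrix(R)*R0.inv()).as_rotvec()))
def tool(z,y):
    z=z/np.linalg.norm(z);y=y-z*(y@z);y/=np.linalg.norm(y);return np.c_[np.cross(y,z),y,z]
ya=np.radians(9.2);rx=np.array([np.cos(ya),np.sin(ya),0]);ry=np.array([-np.sin(ya),np.cos(ya),0])
t=np.radians(28);d=-np.sin(t)*rx+np.array([0,0,np.cos(t)])
E
python3 - <<'E'
from rel import *; from fit import *
w=get('wrist');P=cloud(w);m=amber(w,P)&(np.linalg.norm(P[...,:2]-[.595,-.26],axis=2)<.05)
q=P[cv2.erode(m.astype(np.uint8),np.ones((3,3)))>0];f=fitvial(q);p=f.x
print(len(q),q.min(0),q.max(0),p,np.degrees(np.arctan(np.hypot(p[2],p[3]))),np.degrees(np.arctan2(p[3],p[2])),np.abs(f.fun).mean())
foot=np.array([.6198,-.2513,.05])
to(foot+.16*d,tool(-d,ry)); png(w,'w3',s=1.5)
E
```

```text
81 [ 0.5731 -0.2597  0.0957] [ 0.5906 -0.2429  0.1223] [ 0.5912 -0.2277 -1.6422 -0.8753] 61.747949076990935 -151.94282735100694 0.0019897727904728264
t 3.17 ee [ 0.5436 -0.2323  0.2613] w 0.0515 ff 0.0 F [-0.1695  0.9755 -0.2856] q [ 0.3979  0.3001  0.0647  2.1067 -0.5772  0.4865  2.6826]
need [ 0.002 -0.031 -0.07 ] [ 0.2201 -5.4323 -0.9623]
```

View pics/w3.png

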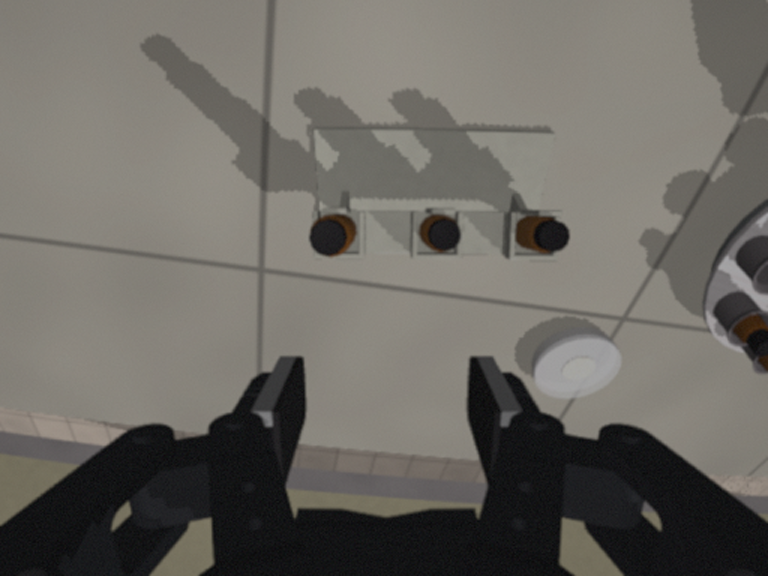

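The view looks nearly along the vials, with the tall cap at (327,235) and the short caps at (440,232) and (550,235). Continue to the pre-grasp while watching joint 7.

>>> {"method": "arm_command", "body": {
  "rows": "0.001 -0.016 -0.03 0.2 -5.4 -0.9; 0.001 -0.015 -0.03 0 0 0; 0 0 0 0 0 0; 0 0 0 0 0 0; 0 0 0 0 0 0"
}}

```text
time: 3.58
ee_pos: [0.5468, -0.2566, 0.2127]
eef_rot: [-0.082, 0.971, 0.024, 0.226]
force: [0.5, 0.2, 0.3]
width: 0.0513
finger_force: 0.0
```

Run:
```python
from rel import *; from fit import *
w=load('wrist');print('cap old',atz(w,327/1.5,235/1.5,.133),dep(w,327/1.5,235/1.5))
w=get('wrist');P=cloud(w)
g=(P[...,2]>.12)&(P[...,2]<.145)&(np.linalg.norm(P[...,:2]-[.576,-.258],axis=2)<.03)
q=P[g];print('cap',len(q),q.mean(0),q.min(0),q.max(0))
v,u=np.where(g);print('px',u.min(),u.max(),v.min(),v.max())
foot=np.array([.6198,-.2513,.05]);print('cap expected',foot+.094*d)
to(foot+.16*d,tool(-d,ry)); png(w,'w4',s=1.5)
```

```text
cap old [ 0.5743 -0.2581  0.133 ] [ 0.5754 -0.2581  0.1312]
cap 660 [ 0.5749 -0.258   0.1321] [ 0.5664 -0.2679  0.1203] [ 0.5847 -0.2473  0.1378]
px 233 261 171 200
cap expected [ 0.5762 -0.2584  0.133 ]
t 3.63 ee [ 0.5471 -0.2567  0.2133] w 0.0514 ff 0.0 F [-0.272   0.3004  0.6515] q [ 0.5899  0.3866 -0.1035  2.1488 -0.8012  0.346   2.9659]
need [-0.0014 -0.0066 -0.022 ] [-0.1812 -1.7945 -0.582 ]
```

View pics/w4.png

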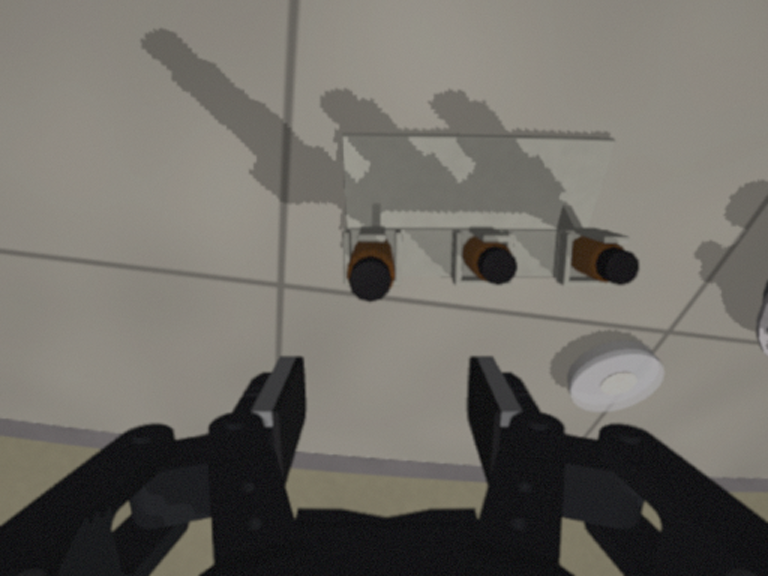

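Joint 7 is at 2.97, too close to its limit. I flip the grasp half a turn about the tool axis, which is the same grasp.

>>> {"method": "arm_command", "body": {
  "rows": "0 0 0.004 3.29 0.53 -6.27; 0 0 0.004 3.29 0.53 -6.27; 0 0 0 3.29 0.53 -6.27; 0 0 0 3.29 0.53 -6.27; 0 0 0 3.29 0.53 -6.27"
}}

```text
time: 4.05
ee_pos: [0.547, -0.257, 0.222]
eef_rot: [0.218, 0.947, 0.101, 0.211]
force: [0.5, 1.0, -0.7]
width: 0.0512
finger_force: 0.0
```

>>> {"method": "arm_command", "body": {
  "rows": "0 0 0 3.29 0.53 -6.27; 0 0 0 3.29 0.53 -6.27; 0 0 0 3.29 0.53 -6.27; 0 0 0 3.29 0.53 -6.27; 0 0 0 3.29 0.53 -6.27"
}}

```text
time: 4.47
ee_pos: [0.547, -0.2569, 0.2219]
eef_rot: [0.495, 0.834, 0.17, 0.176]
force: [-0.7, -0.0, 0.3]
width: 0.0512
finger_force: 0.0
```

>>> {"method": "arm_command", "body": {
  "rows": "0 0 0 3.29 0.53 -6.27; 0 0 0 3.29 0.53 -6.27; 0 0 0 3.29 0.53 -6.27; 0 0 0 3.29 0.53 -6.27; 0 0 0 3.29 0.53 -6.27"
}}

```text
time: 4.88
ee_pos: [0.547, -0.2568, 0.2219]
eef_rot: [0.724, 0.641, 0.222, 0.124]
force: [-0.3, -0.4, 0.0]
width: 0.0514
finger_force: 0.0
```

>>> {"method": "arm_command", "body": {
  "rows": "0 0 0 3.29 0.53 -6.27; 0 0 0 3.29 0.53 -6.27; 0 0 0 3.29 0.53 -6.27; 0 0 0 3.29 0.53 -6.27; 0 0 0 3.29 0.53 -6.27"
}}

```text
time: 5.3
ee_pos: [0.547, -0.2568, 0.2219]
eef_rot: [0.885, 0.387, 0.253, 0.06]
force: [-0.0, -0.7, -0.2]
width: 0.0513
finger_force: 0.0
```

>>> {"method": "arm_command", "body": {
  "rows": "0 0 0 3.29 0.53 -6.27; 0 0 0 3.29 0.53 -6.27; 0 0 0 3.29 0.53 -6.27; 0 0 0 0 0 0; 0 0 0 0 0 0"
}}

```text
time: 5.72
ee_pos: [0.5467, -0.2569, 0.2212]
eef_rot: [0.94, 0.22, 0.259, 0.019]
force: [0.5, -1.0, 0.0]
width: 0.0514
finger_force: 0.0
```

Run:
```python
from rel import *
foot=np.array([.6195,-.2513,.05])
to(foot+.16*d,tool(-d,-ry))
```

```text
t 5.72 ee [ 0.5467 -0.2569  0.2212] w 0.0514 ff 0.0 F [ 0.5372 -0.956   0.0214] q [ 0.1975  0.3985  0.4276  2.2009 -1.3116  0.5163  0.6151]
need [-0.0014 -0.0064 -0.0299] [  7.9923   3.3982 -14.9259]
```

>>> {"method": "arm_command", "body": {
  "rows": "0 -0.003 -0.01 2.66 1.13 -4.97; -0.001 -0.003 -0.01 2.66 1.13 -4.97; 0 0 -0.01 2.66 1.13 -4.97; 0 0 0 0 0 0; 0 0 0 0 0 0"
}}

```text
time: 6.13
ee_pos: [0.5449, -0.2635, 0.1898]
eef_rot: [0.967, 0.078, 0.24, -0.02]
force: [0.4, -0.0, 0.3]
width: 0.0511
finger_force: 0.0
```

Run:
```python
from rel import *
foot=np.array([.6195,-.2513,.05])
to(foot+.16*d,tool(-d,-ry))
w=get('wrist');P=cloud(w)
g=(P[...,2]>.12)&(P[...,2]<.145)&(np.linalg.norm(P[...,:2]-[.576,-.258],axis=2)<.03)
q=P[g];print('cap',len(q),q.mean(0),q.min(0),q.max(0))
v,u=np.where(g);print('px',u.min(),u.max(),v.min(),v.max())
from fit import *
m=amber(w,P)&(np.linalg.norm(P[...,:2]-[.595,-.26],axis=2)<.05)
q=P[cv2.erode(m.astype(np.uint8),np.ones((3,3)))>0];f=fitvial(q);p=f.x
print(len(q),q.min(0),q.max(0),p,np.degrees(np.arctan(np.hypot(p[2],p[3]))),np.degrees(np.arctan2(p[3],p[2])),np.abs(f.fun).mean())
```

```text
t 6.13 ee [ 0.5449 -0.2635  0.1898] w 0.0511 ff 0.0 F [ 0.4024 -0.0372  0.3473] q [ 0.1829  0.4621  0.4593  2.1997 -1.3563  0.5268  0.3708]
need [0.0004 0.0002 0.0015] [-0.0366 -0.1249 -0.007 ]
cap 988 [ 0.5806 -0.2576  0.1309] [ 0.5675 -0.2684  0.12  ] [ 0.5973 -0.2458  0.1383]
px 243 273 184 224
543 [ 0.5822 -0.2674  0.0673] [ 0.6245 -0.2425  0.1256] [ 0.5927 -0.2557 -0.5596 -0.0907] 29.550421901473722 -170.7936838989979 0.0005384142437398479
```

>>> {"method": "arm_command", "body": {
  "rows": "0.0094 0.0015 -0.0174 0 0 0; 0.0094 0.0015 -0.0174 0 0 0; 0.0094 0.0015 -0.0174 0 0 0; 0 0 0 0 0 0; 0 0 0 0 0 0"
}}

```text
time: 6.6
ee_pos: [0.5729, -0.2594, 0.1377]
eef_rot: [0.968, 0.075, 0.24, -0.021]
force: [-0.4, -1.0, 0.5]
width: 0.051
finger_force: 0.0
```

Run:
```python
from rel import *
foot=np.array([.6195,-.2513,.05])
to(foot+.04*d,tool(-d,-ry))
```

```text
t 6.6 ee [ 0.5729 -0.2594  0.1377] w 0.051 ff 0.0 F [-0.3934 -1.024   0.4856] q [ 0.2985  0.5499  0.2656  2.1812 -1.5325  0.4299  0.5228]
need [ 0.0281  0.0051 -0.0524] [-0.1926 -0.102   0.2272]
```

Joint 5 has now reached its limit. The grip closes along the rack's y, so the tool does not need the full tilt. I back off and use 14° instead; the pads still close squarely on the vial.

>>> {"method": "arm_command", "body": {
  "rows": "-0.0094 -0.0015 0.0174 0 0 0; -0.0094 -0.0015 0.0174 -1.12 6.91 0; -0.0094 -0.0015 0.0174 -1.12 6.91 0; 0 0 0 0 0 0; 0 0 0 0 0 0"
}}

```text
time: 7.02
ee_pos: [0.5586, -0.2586, 0.1724]
eef_rot: [0.978, 0.081, 0.19, -0.022]
force: [0.0, 0.6, 0.0]
width: 0.0514
finger_force: 0.0
```

```bash
cat >> rel.py <<'E'
def ztool(deg):
    k=np.radians(deg);return np.sin(k)*rx-np.array([0,0,np.cos(k)])
foot=np.array([.6193,-.2513,.05])
E
python3 - <<'E'
from rel import *
z=ztool(14)
for s in (.12,.06): to(foot+s*d+.021*z,tool(z,-ry))
E
```

```text
t 7.02 ee [ 0.5586 -0.2586  0.1724] w 0.0514 ff 0.0 F [0.0158 0.6031 0.0188] q [ 0.1661  0.4968  0.4219  2.1339 -1.1136  0.4979  0.0959]
need [ 0.0101 -0.0009 -0.0369] [-1.9697  7.8352 -0.2924]
t 7.02 ee [ 0.5586 -0.2586  0.1724] w 0.0514 ff 0.0 F [0.0158 0.6031 0.0188] q [ 0.1661  0.4968  0.4219  2.1339 -1.1136  0.4979  0.0959]
need [ 0.0379  0.0036 -0.0898] [-1.9697  7.8352 -0.2924]
```

>>> {"method": "arm_command", "body": {
  "rows": "0 0 0 -1 3.9 -0.1; 0 0 0 -1 3.9 -0.1; 0.005 -0.0005 -0.018 0 0 0; 0.005 -0.0005 -0.018 0 0 0; 0 0 0 0 0 0"
}}

```text
time: 7.43
ee_pos: [0.5664, -0.2572, 0.1313]
eef_rot: [0.99, 0.08, 0.118, -0.013]
force: [-0.5, 0.5, -0.5]
width: 0.0511
finger_force: 0.0
```

>>> {"method": "arm_command", "body": {
  "rows": "0.0 0 0 0 0 0; 0 0 0 0 0 0"
}}

```text
time: 7.6
ee_pos: [0.5664, -0.2598, 0.1345]
eef_rot: [0.99, 0.079, 0.12, -0.011]
force: [0.1, 0.2, 0.1]
width: 0.0512
finger_force: 0.0
```

Run:
```python
from rel import *
z=ztool(14)
to(foot+.06*d+.021*z,tool(z,-ry))
```

```text
t 7.6 ee [ 0.5664 -0.2598  0.1345] w 0.0512 ff 0.0 F [0.0877 0.2228 0.1   ] q [ 0.058   0.5957  0.5165  2.0697 -0.9442  0.5325 -0.1147]
need [ 0.0301  0.0048 -0.0519] [-0.1493 -0.2306  0.1041]
```

Comfortable joints now. Descend and close.

>>> {"method": "arm_command", "body": {
  "rows": "0.010 0.0016 -0.0173 0 0 0; 0.010 0.0016 -0.0173 0 0 0; 0.010 0.0016 -0.0173 0 0 0; 0 0 0 0 0 0; 0 0 0 0 0 0"
}}

```text
time: 8.02
ee_pos: [0.597, -0.2545, 0.0826]
eef_rot: [0.99, 0.079, 0.119, -0.011]
force: [-0.6, 0.3, -0.8]
width: 0.0513
finger_force: 0.0
```

Run:
```python
from rel import *; from fit import *
z=ztool(14)
to(foot+.06*d+.021*z,tool(z,-ry))
w=get('wrist');P=cloud(w)
m=amber(w,P)&(np.linalg.norm(P[...,:2]-[.595,-.26],axis=2)<.05)
q=P[cv2.erode(m.astype(np.uint8),np.ones((3,3)))>0];f=fitvial(q);p=f.x
print(len(q),q.min(0),q.max(0),p,np.degrees(np.arctan(np.hypot(p[2],p[3]))),np.degrees(np.arctan2(p[3],p[2])),np.abs(f.fun).mean())
```

```text
t 8.02 ee [ 0.597  -0.2545  0.0826] w 0.0513 ff 0.0 F [-0.6309  0.2674 -0.7688] q [ 0.0963  0.6872  0.4289  2.035  -1.0358  0.4677 -0.0602]
need [-0.0005 -0.0005 -0.    ] [-0.1538 -0.2496  0.0133]
5351 [ 0.5813 -0.2681  0.0588] [ 0.6301 -0.2401  0.2376] [ 0.5925 -0.2556 -0.5463 -0.0873] 28.95083862919698 -170.91753299585608 0.0008509311307387849
```

>>> {"method": "arm_command", "body": {
  "rows": "0 0 0 0 0 0; 0 0 0 0 0 0; 0 0 0 0 0 0; 0 0 0 0 0 0; 0 0 0 0 0 0",
  "claw": 1,
  "newtons": 40
}}

```text
time: 8.48
ee_pos: [0.5972, -0.2552, 0.0839]
eef_rot: [0.99, 0.079, 0.12, -0.01]
force: [-2.8, 0.2, 6.6]
width: 0.0249
finger_force: 39.3
```

>>> {"method": "arm_command", "body": {
  "rows": "0 0 0 0 0 0; 0 0 0 0 0 0; 0 0 0 0 0 0"
}}

```text
time: 8.73
ee_pos: [0.5972, -0.2553, 0.0838]
eef_rot: [0.99, 0.079, 0.12, -0.01]
force: [-3.2, 0.1, 7.2]
width: 0.0245
finger_force: 39.3
```

>>> {"method": "arm_command", "body": {
  "rows": "-0.0037 -0.0006 0.0071 0 0 0; -0.0056 -0.0009 0.0106 0 0 0; -0.0056 -0.0009 0.0106 0 0 0; -0.0056 -0.0009 0.0106 0 0 0; -0.0056 -0.0009 0.0106 0 0 0"
}}

```text
time: 9.15
ee_pos: [0.5704, -0.2586, 0.1332]
eef_rot: [0.99, 0.079, 0.12, -0.011]
force: [-1.2, -0.4, 0.1]
width: 0.0253
finger_force: 39.4
```

>>> {"method": "arm_command", "body": {
  "rows": "-0.01 -0.0015 0.018 0 0 0; -0.01 0 0.03 0 0 0; -0.01 0 0.03 0 0 0; 0 0 0 0 0 0; 0 0 0 0 0 0"
}}

```text
time: 9.57
ee_pos: [0.5412, -0.2607, 0.2123]
eef_rot: [0.989, 0.079, 0.121, -0.01]
force: [0.0, -0.0, 0.4]
width: 0.0249
finger_force: 39.5
```

Run:
```python
from rel import *; from fit import *
z=ztool(-14)
to(np.array([.55,-.26,.25]),tool(z,-ry))
R=Ro.from_quat(readout.observe()['eef_rot']).as_matrix();p=readout.observe()['ee_pos']
w=get('wrist');P=cloud(w);Q=(P-p)@R   # tool coords
m=amber(w,P)&(np.abs(Q[...,1])<.03)&(np.abs(Q[...,0])<.06)&(Q[...,2]<.08)&(Q[...,2]>-.05)
q=Q[cv2.erode(m.astype(np.uint8),np.ones((3,3)))>0];print(len(q),q.min(0),q.max(0))
png(w,'w5',s=1.5); b=get('scene')
```

```text
t 9.57 ee [ 0.5412 -0.2607  0.2123] w 0.0249 ff 39.46165347704664 F [ 0.026  -0.0252  0.4255] q [-0.0362  0.4729  0.658   2.0681 -0.7854  0.6448 -0.2415]
need [0.0088 0.0007 0.0377] [-4.5191 27.6057  0.0592]
5235 [-0.007  -0.0129 -0.041 ] [0.0254 0.0114 0.0322]
```

View pics/w5.png

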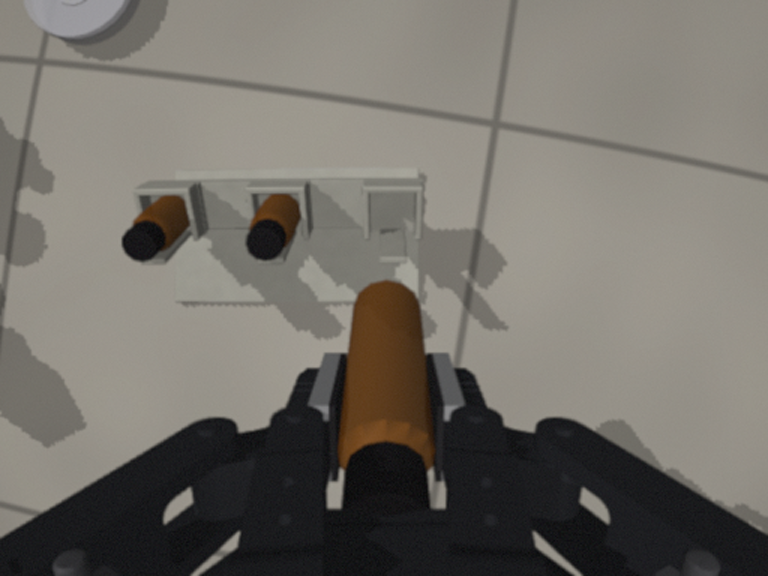

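The tall vial is held square between the pads (axis at column 388 of the picture) and its cradle is empty. Both short vials are untouched. Carry it over and turn it upright.

>>> {"method": "arm_command", "body": {
  "rows": "0 0.02 0.01 -0.9 5.53 0; 0 0.03 0.01 -0.9 5.53 0; 0 0.035 0.01 -0.9 5.53 0; 0 0.035 0.01 -0.9 5.53 0; 0 0.035 0 -0.9 5.53 0"
}}

```text
time: 10.08
ee_pos: [0.5423, -0.1035, 0.2509]
eef_rot: [0.989, 0.079, -0.125, 0.01]
force: [1.3, 0.4, -0.5]
width: 0.0251
finger_force: 39.5
```

>>> {"method": "arm_command", "body": {
  "rows": "0 0.035 0 0 0 0; 0 0.035 0 0 0 0; 0 0.035 0 0 0 0; 0 0.035 0 0 0 0; 0 0.035 0 0 0 0"
}}

```text
time: 10.5
ee_pos: [0.5405, 0.0724, 0.2482]
eef_rot: [0.989, 0.08, -0.125, 0.009]
force: [1.9, -0.3, -0.4]
width: 0.025
finger_force: 39.5
```

>>> {"method": "arm_command", "body": {
  "rows": "0 0.035 0 0 0 0; 0 0.035 0 0 0 0; 0 0.025 0 0 0 0; 0 0 0 0 0 0; 0 0 0 0 0 0"
}}

```text
time: 10.92
ee_pos: [0.5405, 0.1676, 0.2479]
eef_rot: [0.989, 0.082, -0.125, 0.009]
force: [-0.4, -0.6, -1.5]
width: 0.025
finger_force: 39.5
```

```bash
cat > held.py <<'E'
from rel import *; from fit import *
def heldfit(w,o):
    """held vial axis from wrist cloud: tool-frame point/dir, world dir, foot"""
    R=Ro.from_quat(o['eef_rot']).as_matrix();p=o['ee_pos'];P=cloud(w);Q=(P-p)@R
    m=amber(w,P)&(np.abs(Q[...,1])<.03)&(np.abs(Q[...,0])<.06)&(Q[...,2]<.08)&(Q[...,2]>-.05)
    q=Q[cv2.erode(m.astype(np.uint8),np.ones((3,3)))>0]
    def res(k):
        a=np.array([k[2],k[3],1]);a/=np.linalg.norm(a);return np.linalg.norm(np.cross(q-[k[0],k[1],-.02],a),axis=1)-.013
    f=least_squares(res,[0,0,.2,0],loss='soft_l1',f_scale=.0007);k=f.x
    a=np.array([k[2],k[3],1]);a/=np.linalg.norm(a);c=np.array([k[0],k[1],-.02])
    t=(q-c)@a; print('n',len(q),'k',k,'err',np.abs(f.fun).mean(),'extent',np.percentile(t,[.5,99.5]))
    aw=R@a; print('up axis world',-aw,'tilt',np.degrees(np.arccos(-aw[2])))
    return c,a,R,p,q
E
python3 - <<'E'
from held import *
o=readout.observe();w=get('wrist');c,a,R,p,q=heldfit(w,o)
to(np.array([.519,.196,.25]),tool(ztool(-14),-ry))
print('axis pt world',p+R@c,'foot guess (s=60 at grasp)',p+R@(c+a*(.061)))
P=cloud(w);n=P[(abs(P[...,2]-.066)<.003)];print(len(n))
png(w,'w6',s=1.5)
s=get('scene');b=get('top')
for im in (s,b):
  P=cloud(im);m=amber(im,P)&(np.linalg.norm(P[...,:2]-p[:2],axis=2)<.06)&(P[...,2]>.15);x=P[m];print(len(x),x.min(0) if len(x) else 0,x.max(0) if len(x) else 0)
  if len(x)>30: print(fitvial(x).x)
E
```

```text
n 5225 k [-0.0014 -0.0005  0.27    0.0049] err 0.0004736506585910816 extent [-0.0183  0.0539]
up axis world [-0.0125  0.0008  0.9999] tilt 0.7150835125839061
t 10.97 ee [0.5407 0.1653 0.2485] w 0.0249 ff 39.537558106239885 F [ 0.1925 -0.6889 -0.0327] q [-0.9206  0.6283  0.8813  1.8243 -0.486   1.2068 -1.2431]
need [-0.0217  0.0307  0.0015] [ 0.0063 -0.3863 -0.0389]
axis pt world [0.544  0.1686 0.2677] foot guess (s=60 at grasp) [0.5448 0.1686 0.2067]
3770
156 [0.5407 0.1368 0.2122] [0.5675 0.2213 0.4001]
[ 0.55    0.1861 -0.0318 -0.1564]
55 [0.5297 0.1512 0.2302] [0.5433 0.1729 0.2973]
[ 0.6061  0.1608 -0.445   0.0351]
```

View pics/w6.png

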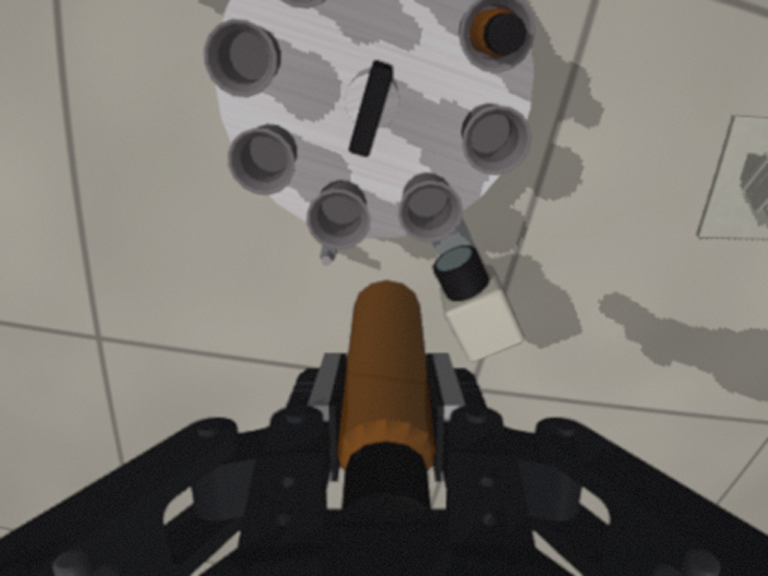

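The vial is upright in the grip. The loading sleeve shows at (338,212) with the pointer at (328,255). Fit the carousel again from this same camera so that camera errors cancel.

```bash
cat > car.py <<'E'
from held import *
from scipy.optimize import minimize
def carfit(im,c0=(.598,.186),th0=3.0,zr=.066):
    c0=np.array(c0);P=cloud(im).reshape(-1,3);P=P[np.linalg.norm(P[:,:2]-c0,axis=1)<.125]
    q=P[abs(P[:,2]-zr)<.0015][:,:2]
    def cost(p):
        k=p[2]+np.arange(8)*np.pi/4;C=p[:2]+.08*np.c_[np.cos(k),np.sin(k)]
        return np.minimum(np.abs(np.linalg.norm(q[:,None]-C,axis=2).min(1)-.0205),.006).mean()
    best=None
    for dx in (-.003,0,.003):
        for dy in (-.003,0,.003):
            s=np.array([c0[0]+dx,c0[1]+dy,th0]);f=minimize(cost,s,method='Nelder-Mead',options=dict(initial_simplex=[s,s+[.004,0,0],s+[0,.004,0],s+[0,0,.05]]))
            if best is None or f.fun<best.fun: best=f
    p=best.x;pk=p[:2]+.08*np.array([np.cos(p[2]),np.sin(p[2])])
    print('axis',p[:2],'ang',np.degrees(p[2]),'cost',best.fun,'n',len(q),'pocket',pk);return p,pk
E
python3 - <<'E'
from car import *
w=load('wrist');carfit(w);print('rim click',atz(w,338/1.5,215/1.5,.066))
P=cloud(w);k=P[(P[...,2]>.108)&(P[...,2]<.116)&(np.linalg.norm(P[...,:2]-[.597,.186],axis=2)<.04)];print('knob top',k.mean(0),len(k),k[:,2].mean())
z=P[(abs(P[...,2]-.032)<.004)&(np.linalg.norm(P[...,:2]-[.597,.186],axis=2)<.1)][:,2];print('plate z',np.median(z))
E
```

```text
axis [0.599  0.1866] ang 172.15606102617858 cost 0.0011845418057908402 n 2783 pocket [0.5198 0.1976]
rim click [0.523  0.1978 0.066 ]
knob top [0.6002 0.1864 0.1118] 972 0.11180239739616922
plate z 0.03219381073145661
```

>>> {"method": "arm_command", "body": {
  "rows": "-0.008 0.01 0 0 0.7 0; -0.008 0.01 0 0 0 0; -0.0088 0.009 0 0 0 0; 0 0 0 0 0 0; 0 0 0 0 0 0"
}}

```text
time: 11.48
ee_pos: [0.5156, 0.1953, 0.2497]
eef_rot: [0.988, 0.081, -0.13, 0.008]
force: [0.5, -0.9, -0.4]
width: 0.0252
finger_force: 39.5
```

>>> {"method": "arm_command", "body": {
  "rows": "0 0 -0.03 0 0 0; 0 0 -0.03 0 0 0; 0 0 -0.03 0 0 0; 0 0 0 0 0 0; 0 0 0 0 0 0"
}}

```text
time: 11.9
ee_pos: [0.5158, 0.1936, 0.1593]
eef_rot: [0.988, 0.079, -0.131, 0.009]
force: [0.5, -0.0, -0.3]
width: 0.0251
finger_force: 39.5
```

Run:
```python
from car import *
o=readout.observe();w=get('wrist');c,a,R,p,q=heldfit(w,o);print('ee',p,o['finger_force'],o['qpos'])
print('foot',p+R@(c+a*.055),'bottom z',(p+q@R.T)[:,2].min())
carfit(w)
```

```text
n 5279 k [-0.0014 -0.0005  0.2706  0.0046] err 0.00048384927299373125 extent [-0.0184  0.0541]
up axis world [-0.0012  0.0013  1.    ] tilt 0.1028452804537585
ee [0.5158 0.1936 0.1593] 39.532386688515544 [-0.9268  0.7187  0.8051  1.9165 -0.5881  1.0619 -1.215 ]
foot [0.5196 0.1946 0.124 ] bottom z 0.12245595791198696
axis [0.5991 0.1867] ang 172.08146716340906 cost 0.00116214569591434 n 4364 pocket [0.5199 0.1977]
```

>>> {"method": "arm_command", "body": {
  "rows": "0 0.003 -0.015 0 0 0; 0 0 -0.02 0 0 0; 0 0 -0.015 0 0 0; 0 0 0 0 0 0; 0 0 0 0 0 0"
}}

```text
time: 12.37
ee_pos: [0.5164, 0.197, 0.1097]
eef_rot: [0.988, 0.079, -0.13, 0.008]
force: [0.1, -0.0, 0.7]
width: 0.0252
finger_force: 39.5
```

Run:
```python
from car import *
o=readout.observe();w=get('wrist');c,a,R,p,q=heldfit(w,o);print('ee',p,o['force'])
print('foot',p+R@(c+a*.055),'bottom z',(p+q@R.T)[:,2].min())
carfit(w)
```

```text
n 5366 k [-0.0014 -0.0005  0.2704  0.0059] err 0.00047865345796482877 extent [-0.0183  0.0543]
up axis world [-0.0031  0.0012  1.    ] tilt 0.18976396198559925
ee [0.5164 0.197  0.1097] [ 0.1416 -0.0105  0.687 ]
foot [0.5203 0.198  0.0744] bottom z 0.07335284989489985
axis [0.599  0.1867] ang 172.10142116738805 cost 0.0012224004621619777 n 6431 pocket [0.5198 0.1977]
```

>>> {"method": "arm_command", "body": {
  "rows": "-0.0005 -0.0003 -0.007 0 0 0; 0 0 -0.007 0 0 0; 0 0 -0.007 0 0 0; 0 0 -0.007 0 0 0; 0 0 0 0 0 0"
}}

```text
time: 12.83
ee_pos: [0.5151, 0.1968, 0.0804]
eef_rot: [0.988, 0.079, -0.131, 0.009]
force: [0.0, 0.0, -0.3]
width: 0.0251
finger_force: 39.5
```

>>> {"method": "arm_command", "body": {
  "rows": "0 0 -0.003 0 0 0; 0 0 -0.003 0 0 0; 0 0 -0.002 0 0 0; 0 0 0 0 0 0"
}}

```text
time: 13.17
ee_pos: [0.5164, 0.1966, 0.0751]
eef_rot: [0.988, 0.079, -0.13, 0.008]
force: [-1.0, 0.0, 8.0]
width: 0.0249
finger_force: 40.2
```

>>> {"method": "arm_command", "body": {
  "rows": "0 0 -0.001 0 0 0; 0 0 0 0 0 0; 0 0 0 0 0 0"
}}

```text
time: 13.42
ee_pos: [0.5164, 0.1966, 0.075]
eef_rot: [0.988, 0.079, -0.13, 0.007]
force: [-1.9, 0.5, 11.9]
width: 0.0248
finger_force: 40.7
```

Run:
```python
from car import *
o=readout.observe();w=get('wrist');c,a,R,p,q=heldfit(w,o);print('ee',p,o['force'],o['wrist_torque'])
P=cloud(w)
s=P[(np.linalg.norm(P[...,:2]-[.52,.1975],axis=2)<.013)];print('above pocket z pct',np.percentile(s[:,2],[5,50,90,95,98]))
sc=get('scene');P=cloud(sc);dark=(sc['color'].max(2)<45)&(np.linalg.norm(P[...,:2]-[.52,.1975],axis=2)<.02)
print(dark.sum(),np.percentile(P[dark][:,2],[2,50,98]) if dark.any() else 0)
am=amber(sc,P)&(np.linalg.norm(P[...,:2]-[.52,.1975],axis=2)<.02);print('amber scene',am.sum(),np.percentile(P[am][:,2],[2,50,98]) if am.any() else 0)
carfit(w)
```

```text
n 4677 k [-0.0014 -0.0005  0.2775  0.0057] err 0.0005043607671446003 extent [-0.0185  0.0357]
up axis world [-0.0095 -0.0019  1.    ] tilt 0.5559478601081479
ee [0.5164 0.1966 0.075 ] [-1.9357  0.5259 11.9229] [-0.0412  0.7538  0.0147]
above pocket z pct [0.065  0.1145 0.1284 0.1289 0.1292]
271 [0.0523 0.4472 0.4688]
amber scene 34 [0.0613 0.0673 0.0823]
axis [0.5991 0.1865] ang 172.08894848902278 cost 0.001316897835456514 n 7960 pocket [0.5199 0.1976]
```

The cap top reads 0.129 m, so the vial's foot is on the pocket floor. Release.

>>> {"method": "arm_command", "body": {
  "rows": "0 0 0.0008 0 0 0; 0 0 0 0 0 0; 0 0 0 0 0 0; 0 0 0 0 0 0; 0 0 0 0 0 0",
  "claw": 0.4
}}

```text
time: 13.93
ee_pos: [0.5159, 0.1968, 0.0734]
eef_rot: [0.988, 0.079, -0.13, 0.008]
force: [0.2, -0.3, 0.5]
width: 0.0512
finger_force: 0.0
```

>>> {"method": "arm_command", "body": {
  "rows": "0 0 0 0 0 0; 0 0 0 0 0 0; 0 0 0 0 0 0; 0 0 0 0 0 0; 0 0 0 0 0 0"
}}

```text
time: 14.35
ee_pos: [0.5161, 0.1968, 0.0736]
eef_rot: [0.988, 0.079, -0.13, 0.008]
force: [0.1, 0.3, -0.9]
width: 0.0516
finger_force: 0.0
```

Run:
```python
from car import *
o=readout.observe();print(o['ee_pos'],o['width'],o['finger_force'],o['force'])
w=get('wrist');heldfit(w,o);carfit(w);P=cloud(w)
g=(P[...,2]>.126)&(P[...,2]<.133)&(np.linalg.norm(P[...,:2]-[.52,.1975],axis=2)<.02);print('cap',P[g].mean(0),g.sum())
```

```text
[0.5161 0.1968 0.0736] 0.05156450761206098 0.0 [ 0.1451  0.2635 -0.8563]
n 4764 k [-0.0017 -0.0006  0.2873  0.0088] err 0.0005055059563009407 extent [-0.0197  0.0351]
up axis world [-0.0197  0.0012  0.9998] tilt 1.1279465660259789
axis [0.5991 0.1866] ang 172.08492509386448 cost 0.0013489119739610936 n 8423 pocket [0.5199 0.1976]
cap [0.5283 0.1995 0.1279] 660
```

Released, with the vial standing (tilt about 1°). Back off upwards and line up with the knob.

>>> {"method": "arm_command", "body": {
  "rows": "0 0 0.02 0 0 0; 0 0 0.03 0 0 0; 0 0 0.035 0 0 0; 0 0 0.035 0 0 0; 0 0 0.02 0 0 0"
}}

```text
time: 14.82
ee_pos: [0.5175, 0.1964, 0.217]
eef_rot: [0.989, 0.079, -0.128, 0.008]
force: [0.8, 0.7, 0.8]
width: 0.0515
finger_force: 0.0
```

>>> {"method": "arm_command", "body": {
  "rows": "0.02 -0.0025 0 1.1 -6.8 0; 0.02 -0.0025 0 1.1 -6.8 0; 0.02 -0.0025 0 0 0 -6; 0.02 -0.0025 0 0 0 -6; 0 0 0 0 0 -5"
}}

```text
time: 15.23
ee_pos: [0.5995, 0.1861, 0.2147]
eef_rot: [0.997, -0.071, -0.007, -0.003]
force: [1.0, -0.3, 0.5]
width: 0.0514
finger_force: 0.0
```

>>> {"method": "arm_command", "body": {
  "rows": "0 0 0 0 0 0; 0 0 0 0 0 0; 0 0 0 0 0 0"
}}

```text
time: 15.48
ee_pos: [0.5953, 0.1869, 0.2134]
eef_rot: [0.998, -0.067, -0.01, -0.003]
force: [0.2, -0.5, -0.2]
width: 0.0511
finger_force: 0.0
```

Run:
```python
from car import *
w=get('wrist');p,pk=carfit(w)
k=p[2]-np.pi/2*0
b=np.array([np.cos(p[2]),np.sin(p[2]),0]);y=np.array([b[1],-b[0],0])  # candidates
yt=Ro.from_quat(readout.observe()['eef_rot']).as_matrix()[:,1]
y=y*np.sign(y@yt);print('tool y now',np.degrees(np.arctan2(yt[1],yt[0])))
to(np.array([.5995,.1866,.081]),tool(np.array([0,0,-1.]),y))
P=cloud(w);g=(P[...,2]>.126)&(P[...,2]<.134)&(np.linalg.norm(P[...,:2]-[.52,.1975],axis=2)<.03);print('cap',g.sum(),P[g].mean(0))
n=P[(P[...,2]>.107)&(P[...,2]<.116)&(np.linalg.norm(P[...,:2]-p[:2],axis=2)<.035)];print('knob',len(n),n.mean(0),(n-n.mean(0)).min(0))
if len(n): e,v=np.linalg.eigh(np.cov(n[:,:2].T));print(np.degrees(np.arctan2(v[1,1],v[0,1]))%180)
png(w,'w7',s=1.5)
```

```text
axis [0.5987 0.1866] ang 172.21926447193184 cost 0.0011892298068749102 n 3523 pocket [0.5195 0.1975]
tool y now -97.70272641798907
t 15.53 ee [0.5954 0.187  0.2135] w 0.0513 ff 0.0 F [ 0.1013 -0.5727 -0.3672] q [-0.9693  0.6709  0.933   1.8744 -0.6669  0.9645 -1.4286]
need [ 0.0041 -0.0004 -0.1325] [-0.4164 -1.1605 -0.0807]
cap 453 [0.5212 0.1976 0.1287]
knob 848 [0.6002 0.1862 0.1117] [-0.0237 -0.0086 -0.004 ]
172.25091740002793
```

View pics/w7.png

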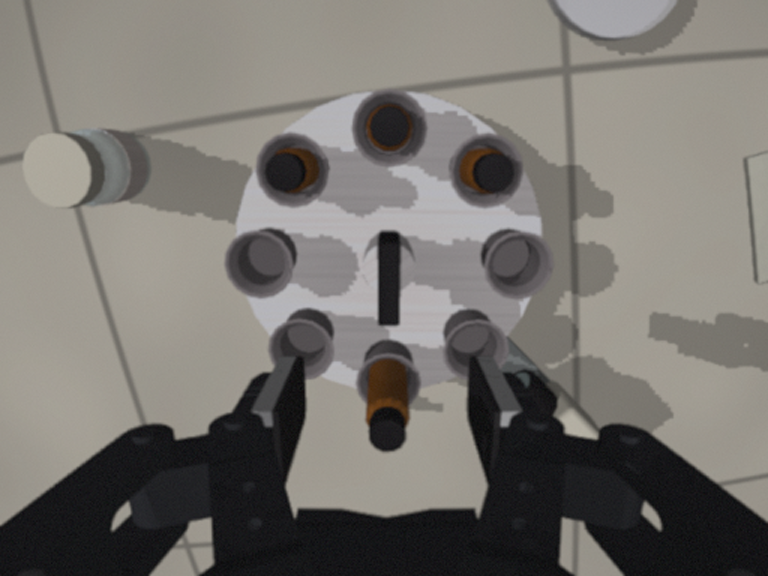

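The tall vial stands in the loading sleeve (cap 387,430) and the bar knob is in line with the gripper (388,280). Descend onto the knob.

>>> {"method": "arm_command", "body": {
  "rows": "0.002 -0.0004 -0.025 -0.4 -1.2 0; 0.002 0 -0.03 0 0 0; 0 0 -0.03 0 0 0; 0 0 -0.03 0 0 0; 0 0 -0.016 0 0 0"
}}

```text
time: 15.95
ee_pos: [0.5977, 0.1869, 0.0796]
eef_rot: [0.998, -0.067, -0.002, 0.0]
force: [-0.7, 0.3, 0.1]
width: 0.0515
finger_force: 0.0
```

>>> {"method": "arm_command", "body": {
  "rows": "0 0 0 0 0 0; 0 0 0 0 0 0; 0 0 0 0 0 0"
}}

```text
time: 16.2
ee_pos: [0.6014, 0.1862, 0.0843]
eef_rot: [0.998, -0.068, 0.002, -0.0]
force: [0.2, -0.3, 1.1]
width: 0.0514
finger_force: 0.0
```

Run:
```python
from rel import *
k=np.radians(172.2);y=-np.array([-np.sin(k),np.cos(k),0])
y=y*np.sign(y@Ro.from_quat(readout.observe()['eef_rot']).as_matrix()[:,1])
to(np.array([.5995,.1866,.082]),tool(np.array([0,0,-1.]),y))
```

```text
t 16.2 ee [0.6014 0.1862 0.0843] w 0.0514 ff 0.0 F [ 0.1541 -0.2954  1.1423] q [-0.8696  0.8109  0.7692  1.95   -0.8484  0.7357 -1.2915]
need [-0.0019  0.0004 -0.0023] [-0.0197  0.2463 -0.0047]
```

>>> {"method": "arm_command", "body": {
  "rows": "-0.0019 0.0004 -0.002 0 0 0; 0 0 0 0 0 0; 0 0 0 0 0 0; 0 0 0 0 0 0; 0 0 0 0 0 0",
  "claw": 1,
  "newtons": 60
}}

```text
time: 16.62
ee_pos: [0.5984, 0.1857, 0.0818]
eef_rot: [0.998, -0.068, 0.001, 0.0]
force: [-1.2, -2.6, 5.9]
width: 0.0113
finger_force: 61.2
```

>>> {"method": "arm_command", "body": {
  "rows": "0 0 0 0 0 0; 0 0 0 0 0 3; 0 0 0 0 0 4; 0 0 0 0 0 4; 0 0 0 0 0 0"
}}

```text
time: 17.03
ee_pos: [0.5984, 0.1859, 0.0819]
eef_rot: [1.0, 0.028, 0.001, -0.0]
force: [-1.7, -1.8, 7.2]
width: 0.0115
finger_force: 61.3
```

```bash
cat > yaw.py <<'E'
from rel import *
o=readout.observe();yt=Ro.from_quat(o['eef_rot']).as_matrix()[:,1]
print('turn so far',np.degrees(np.arctan2(yt[1],yt[0]))+97.8,o['ee_pos'],o['width'],o['finger_force'],o['force'],o['wrist_torque'],o['qpos'])
E
python3 yaw.py
```

```text
turn so far 11.017344944702572 [0.5984 0.1859 0.0819] 0.011467764274998571 61.30905032157898 [-1.7031 -1.8201  7.2286] [-0.4791  0.4516 -0.0946] [-0.8417  0.7916  0.7167  1.9551 -0.8062  0.7044 -1.1369]
```

Turning works, with low forces. Do the remaining 34°.

>>> {"method": "arm_command", "body": {
  "rows": "0 0 0 0 0 5; 0 0 0 0 0 5; 0 0 0 0 0 5; 0 0 0 0 0 5; 0 0 0 0 0 4"
}}

```text
time: 17.45
ee_pos: [0.5983, 0.1862, 0.0818]
eef_rot: [0.972, 0.236, 0.001, -0.0]
force: [-2.9, -1.5, 7.9]
width: 0.0108
finger_force: 61.4
```

>>> {"method": "arm_command", "body": {
  "rows": "0 0 0 0 0 4; 0 0 0 0 0 4; 0 0 0 0 0 2; 0 0 0 0 0 0; 0 0 0 0 0 0"
}}

```text
time: 17.87
ee_pos: [0.5982, 0.1863, 0.0818]
eef_rot: [0.948, 0.318, 0.001, -0.001]
force: [-2.3, -1.4, 8.1]
width: 0.0112
finger_force: 61.4
```

```bash
python3 yaw.py
python3 - <<'E'
from car import *
w=get('wrist');carfit(w,th0=np.radians(217))
E
```

```text
turn so far 44.90213652082303 [0.5982 0.1863 0.0818] 0.011182999420318787 61.42489314079285 [-2.2798 -1.4201  8.1397] [-0.2602  0.531  -0.0119] [-0.7498  0.7397  0.5626  1.9508 -0.652   0.637  -0.6874]
axis [0.5987 0.1866] ang 217.12082548996395 cost 0.0011839268554175405 n 7645 pocket [0.5349 0.1384]
```

Turned 45.0°. Let go and lift clear.

>>> {"method": "arm_command", "body": {
  "rows": "0 0 0 0 0 0; 0 0 0 0 0 0; 0 0 0 0 0 0; 0 0 0 0 0 0; 0 0 0 0 0 0",
  "claw": 0.4
}}

```text
time: 18.33
ee_pos: [0.5982, 0.1871, 0.0804]
eef_rot: [0.948, 0.319, 0.001, -0.0]
force: [-0.1, -0.6, -0.1]
width: 0.0514
finger_force: 0.0
```

>>> {"method": "arm_command", "body": {
  "rows": "0 0 0.015 0 0 0; 0 0 0.03 0 0 0; 0 0 0.04 0 0 0; 0 0 0.04 0 0 0; 0 0 0.02 0 0 0"
}}

```text
time: 18.75
ee_pos: [0.6005, 0.1866, 0.2301]
eef_rot: [0.948, 0.319, 0.004, -0.0]
force: [0.8, 1.0, 0.4]
width: 0.0513
finger_force: 0.0
```

>>> {"method": "arm_command", "body": {
  "rows": "0 0 0.01 0 0 0; 0 0 0 0 0 0; 0 0 0 0 0 0; 0 0 0 0 0 0"
}}

```text
time: 19.08
ee_pos: [0.5966, 0.187, 0.2335]
eef_rot: [0.948, 0.319, -0.001, -0.001]
force: [-1.1, 0.8, 0.5]
width: 0.0513
finger_force: 0.0
```

```bash
python3 yaw.py
python3 - <<'E'
from car import *
w=get('wrist');p,pk=carfit(w,th0=np.radians(217));P=cloud(w)
g=(P[...,2]>.126)&(P[...,2]<.134)&(np.linalg.norm(P[...,:2]-pk,axis=2)<.03);print('cap',g.sum(),P[g].mean(0))
png(w,'w8',s=1.5)
E
```

```text
turn so far 45.028410093046816 [0.5966 0.187  0.2335] 0.05130043873367594 0.0 [-1.127   0.761   0.5135] [ 0.0059  0.0339 -0.0742] [-0.8741  0.5632  0.7377  1.8609 -0.4756  0.904  -0.8306]
axis [0.5989 0.1866] ang 217.15883700487757 cost 0.0011123093474414147 n 3033 pocket [0.5351 0.1383]
cap 405 [0.5363 0.1388 0.1288]
```

The carousel is at 45.0° and the vial's cap is 1.3 mm from the pocket centre at the right height, so I hand it in.

```bash
python3 -c "
from workcell import r
print(r.job_done())"
```

```text
the job is handed in; nothing more can be done
None
```

The tall vial stands released in its pocket, the carousel is one click (45°) on so the vial faces the lens, and the job is handed in at about 19 s of the 58 s; the hand-in gave no verdict back.

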